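# Confirm the parts of a lure at the assembly bench

### The job

Confirm the parts of one fishing lure in building order: with the fingertips, lightly press down the orange key of the tray of yellow-green jig heads, then the key of the tray of blue beads, then the key of the tray of long silver blades, each gently down to its stop, where it stays. Leave the key of the copper discs up, pick nothing up, and leave the trays, jars and tools where they stand.

Things in the scene. Friction and masses are not known exactly. Their poses are not given: they have to be found in the camera images.
- heads_tray: Loose white tray (100 x 100 x 26 mm high; 0.9 kg) of yellow-green jig heads with thin red hooks, with a black block (64 x 64 x 22 mm) on its robot-facing side that carries an orange key. Origin: on the bench under the unit, 30 mm from the tray's centre; x points from block to tray, z up. The four units differ only in contents, are shuffled and slightly turned.
- heads_key_top (a point): Centre of the top face of the orange key (40 mm diameter) of the tray of yellow-green jig heads with thin red hooks, 52 mm from the unit's origin on its -x side. 46 mm above the bench with the key up, 34 mm when left at its stop.
- heads_key (a joint): Travel of this key: 0 m up, 0.012 m at its stop; it moves straight down, starts up and stays where it is left. It counts as down from 0.007 m. It resists with 2.5 N at first, rising to 4.5 N at the stop. Its orange cap is sprung on it (1.5 N per mm, 8 mm at most) and cushions the stop: the top face gives about 17 mm in all under 8 N, then springs back to the 12 mm.
- beads_tray: Loose white tray (100 x 100 x 26 mm high; 0.9 kg) of small round blue beads, with a black block (64 x 64 x 22 mm) on its robot-facing side that carries an orange key. Origin: on the bench under the unit, 30 mm from the tray's centre; x points from block to tray, z up. The four units differ only in contents, are shuffled and slightly turned.
- beads_key_top (a point): Centre of the top face of the orange key (40 mm diameter) of the tray of small round blue beads, 52 mm from the unit's origin on its -x side. 46 mm above the bench with the key up, 34 mm when left at its stop.
- beads_key (a joint): Travel of this key: 0 m up, 0.012 m at its stop; it moves straight down, starts up and stays where it is left. It counts as down from 0.007 m. It resists with 2.5 N at first, rising to 4.5 N at the stop. Its orange cap is sprung on it (1.5 N per mm, 8 mm at most) and cushions the stop: the top face gives about 17 mm in all under 8 N, then springs back to the 12 mm.
- blades_tray: Loose white tray (100 x 100 x 26 mm high; 0.9 kg) of long leaf-shaped silver spinner blades, with a black block (64 x 64 x 22 mm) on its robot-facing side that carries an orange key. Origin: on the bench under the unit, 30 mm from the tray's centre; x points from block to tray, z up. The four units differ only in contents, are shuffled and slightly turned.
- blades_key_top (a point): Centre of the top face of the orange key (40 mm diameter) of the tray of long leaf-shaped silver spinner blades, 52 mm from the unit's origin on its -x side. 46 mm above the bench with the key up, 34 mm when left at its stop.
- blades_key (a joint): Travel of this key: 0 m up, 0.012 m at its stop; it moves straight down, starts up and stays where it is left. It counts as down from 0.007 m. It resists with 2.5 N at first, rising to 4.5 N at the stop. Its orange cap is sprung on it (1.5 N per mm, 8 mm at most) and cushions the stop: the top face gives about 17 mm in all under 8 N, then springs back to the 12 mm.
- discs_tray: Loose white tray (100 x 100 x 26 mm high; 0.9 kg) of round copper discs, with a black block (64 x 64 x 22 mm) on its robot-facing side that carries an orange key. Origin: on the bench under the unit, 30 mm from the tray's centre; x points from block to tray, z up. The four units differ only in contents, are shuffled and slightly turned.
- discs_key_top (a point): Centre of the top face of the orange key (40 mm diameter) of the tray of round copper discs, 52 mm from the unit's origin on its -x side. 46 mm above the bench with the key up, 34 mm when left at its stop.
- discs_key (a joint): Travel of this key: 0 m up, 0.012 m at its stop; it moves straight down, starts up and stays where it is left. It counts as down from 0.007 m. It resists with 2.5 N at first, rising to 4.5 N at the stop. Its orange cap is sprung on it (1.5 N per mm, 8 mm at most) and cushions the stop: the top face gives about 17 mm in all under 8 N, then springs back to the 12 mm.
- glue_pot: Loose amber jar, 36 mm diameter, 45 mm high, standing on the robot side of the left-hand (+y) tray; origin under its centre. A bystander.
- paint_jar: Loose red jar, 44 mm diameter, 60 mm high, standing on the robot side of the right-hand (-y) tray; origin under its centre. A bystander.
- pliers: Loose pliers, about 140 mm long and 14 mm high, lying beyond the trays; origin on the bench near the pivot, jaws along +x. A bystander.
- tweezers: Loose steel tweezers, 125 mm long, 7 mm high, lying beyond the trays; origin under the middle, length along x. A bystander.
There are look-alikes about, which are no part of the job. Leave any turquoise look-alike of the heads_tray alone.

How it is judged:
By the outcome, as a careful person would: the job done as asked, in the order asked, and still so for the second after the job is handed in, with the robot touching nothing.
It also fails if it takes over 48 s, if anything falls off the work surface, if the arm or the gripper's body presses on something with over 40 N, if the wrist force passes 120 N, or if a joint passes its speed limit or range.

### The arm

A 6-joint arm with a two-finger parallel gripper is mounted at the origin on the work surface. World frame = base frame: x ahead of the robot, y to its left, z up, the work surface at z = 0. Lengths are in mm, angles in rad, forces in N, time in s.
With the tool pointing down it reaches from about 275 to 1000 mm from the base axis. Payload 8.4 kg.
Tool frame: the origin (TCP) lies midway between the tips of the shut fingers; the grasp point (between the pads) lies 19 mm behind it; z points along the fingers, y is the line along which they close (so a half turn about z gives the same grasp; the last joint's range is limited). The gripper opens to 85 mm and grips with 20 to 120 N. Pads are 22 mm wide; open, the fingers measure 114 mm over their backs; the gripper's body (76 mm by 85 mm) begins 54 mm behind the grasp point. The pads swing forward as they close: fully open they stand 13 mm farther back than shut.
Start: joints at [1.316, 0.353, 1.633, -0, 1.155, -0.002], TCP at [156.321, 605.138, 231.281] pointing down, gripper open.
Joint ranges: [-2.63, 2.63], [-0.92, 2.1], [0.06, 2.66], [-1.3, 4.44], [0, 2.69], [-3.02, 3.02]. Speed limits (rad/s): [2.22, 2.22, 2.79, 3.14, 3.14, 3.14].

### API

Orientations are given as [roll, pitch, yaw] about the fixed x, y, z axes, in that order (R = Rz(yaw) Ry(pitch) Rx(roll)).
In Python, from rig import r, cams gives the robot as it stands. The module is installed in compiled form; this text tells all that it offers.
- The arm moves only by the tool send_rows, never from a script. Its argument "targets" is one flat list of numbers, 7 for each row, row after row: the shift along the tool's x, y, z in m, then the turn, a rotation vector about the tool's x, y, z in rad, then the opening, from -1 (shut) to 1 (fully open). In form: [tx, ty, tz, wx, wy, wz, fingers, tx, ty, tz, wx, wy, wz, fingers, ...]. A call has 1 to 12 rows; each row is the pose to reach, as a shift and turn from the pose commanded when the call began, along the tool's axes at that moment; what a row does not reach only later rows make up. A row lasts 1/12 s, in which the tool goes at most 41.7 mm and 7.16 degrees, less where a joint would pass 70% of its speed; a pose out of reach is approached as far as the arm can. A call with a gripper value outside its range is refused whole. The fingers move at their own pace and stop on an object; "grip_force" is the grip in N (left out, the last holds). Time passes only in rows, so rows that repeat a pose let the fingers close. It gives the time, the measured TCP pose, the force, the opening and the grip force at its end, in the units of the state.
- r.sense(): the state, without advancing time (a new reading comes with each control period).
- cams.grab_frame(name): name is "scene" or "top"; returns a dict with "color" (400x640x3 uint8, blue, green, red), "fx", "fy", "cx", "cy" (pixels), "xyz" and "attitude" of the camera in the world. Camera axes: x right, y down, z forward; pixel columns grow to the right and rows downward; lengths in mm; the calibration is good to about 2 mm. A picture is of the moment at which its call begins. There is no depth.
- r.sign_off(): hands the job in; it is judged then, once.
The state is a dict: "clock": time; "qpos": joint angles; "qvel": joint speeds; "joint_efforts": joint torques, N m; "eef_pos": TCP position; "tcp_rot": TCP orientation; "contact_force": force on the tool from outside, world axes, zero at the start; "wrist_torque": the same for the moment, N m; "opening": opening from 0.0 (shut) to 1.0 (fully open); "grasp_force": force on a finger pad.
Only numpy, scipy, OpenCV 4.12 (cv2) and the standard library are available. Lean on these libraries where they do the work, as an engineer would, in place of code of your own. Each camera call takes 0.05 s, during which the arm holds its last target. There are 200 camera calls.

## Working session

There is one attempt and no reset: what is moved stays moved. The work goes in short steps, Python scripts to look and compute and a tool call to move; the robot and the scene stay as the last step left them, time stands still between calls to the robot, and variables do not carry over. Pictures are saved under pics/ and viewed, at most 10 in all, crops included, and the job is handed in when it is done.

Besides the shell and the picture viewer there is one more tool, called after "Emit:" as name(argument=value, ...) on one line, values as JSON. send_rows: Moves the arm, as the interface text tells. Its arguments: {"type":"object","properties":{"targets":{"type":"array"},"grip_force":{"type":"number"}},"required":["targets"]}

```bash
mkdir -p pics; python3 - <<'E'
from rig import r,cams
import cv2
for n in("top","scene"):
    f=cams.grab_frame(n);cv2.imwrite(f"pics/{n}0.png",f["color"]);print(n,{k:f[k] for k in f if k!="color"})
s=r.sense();print(s)
E
```

```text
top {'fx': 408.6947546864251, 'fy': 408.6947546864251, 'cx': 313.8983898191797, 'cy': 198.25161771943323, 'xyz': array([ 297.35042752,  -32.21628799, 1032.84278087]), 'attitude': array([-2.94105119,  0.00352617, -1.67678671])}
scene {'fx': 517.4285592531182, 'fy': 517.4285592531182, 'cx': 313.9532894074012, 'cy': 200.05153208732426, 'xyz': array([ 975.30068634, -883.08948915,  926.45059691]), 'attitude': array([-2.29131453, -0.0040873 ,  0.54215802])}
{'clock': 0.1, 'qpos': array([ 1.31561965e+00,  3.53605585e-01,  1.63408598e+00, -2.07413933e-06,
        1.15521563e+00, -2.40130257e-03]), 'qvel': array([ 0.00073227, -0.00262507, -0.00117089, -0.00074087,  0.00116281,
        0.00149851]), 'joint_efforts': array([ 1.32703677e-03, -6.06360197e+01, -3.42820036e+01, -8.20893979e-05,
        3.94652787e-03, -1.50470663e-05]), 'eef_pos': array([156.19535411, 604.7028623 , 230.60887303]), 'tcp_rot': array([-3.14027811e+00, -1.26012577e-06,  2.88881812e+00]), 'contact_force': array([ 0.7667648 ,  0.41179425, -0.74509529]), 'wrist_torque': array([-0.00215404, -0.05318181, -0.0400012 ]), 'grasp_force': 0.0, 'opening': 0.9997585871288327}
```

View pics/top0.png

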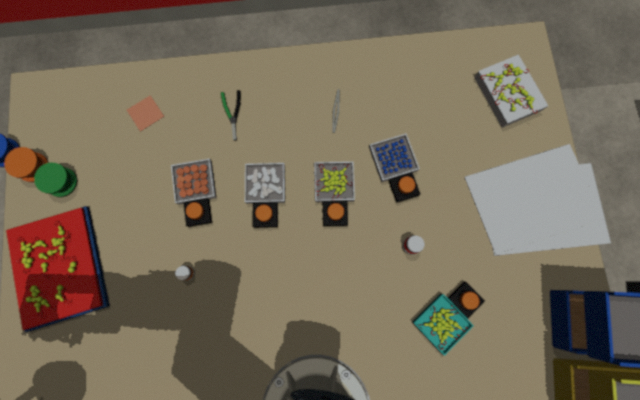

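View pics/scene0.png

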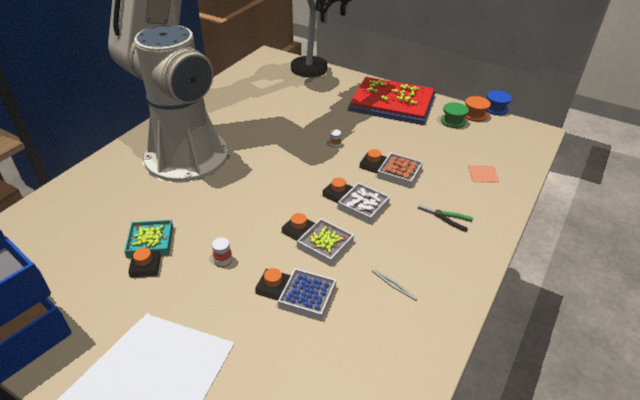

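Top view, candidates for the heads unit: white keyed tray with yellow-green heads (334,180), key (336,211); turquoise tray (442,322), key (470,300); white keyless tray (512,90); red tray (55,268). By the description it is (334,180). Beads are at (394,157) with key (407,185), blades (265,183) with key (264,213), and discs (193,182) with key (194,211), which stays up. The scene view agrees, with keys at about (299,221), (272,277), (339,185) and (374,156).

```bash
cat > h.py <<'E'
import cv2,numpy as np
from scipy.spatial.transform import Rotation as R
def ray(f,px,z):
    A=R.from_euler("xyz",f["attitude"]).as_matrix()
    d=A@np.array([(px[0]-f["cx"])/f["fx"],(px[1]-f["cy"])/f["fy"],1]);return f["xyz"]+d*(z-f["xyz"][2])/d[2]
def proj(f,p):
    c=R.from_euler("xyz",f["attitude"]).as_matrix().T@(np.array(p)-f["xyz"]);return np.array([f["cx"]+f["fx"]*c[0]/c[2],f["cy"]+f["fy"]*c[1]/c[2]])
E
python3 - <<'E'
from h import *
from rig import r,cams
F={n:cams.grab_frame(n) for n in("top","scene")}
S={"top":dict(heads=(336,211),beads=(407,185),blades=(264,213),discs=(194,211)),"scene":dict(heads=(299,221),beads=(272,277),blades=(339,185),discs=(374,156))}
for n,f in F.items():
    hsv=cv2.cvtColor(f["color"],cv2.COLOR_BGR2HSV)
    m=cv2.inRange(hsv,(3,150,90),(16,255,255))
    k,l,st,c=cv2.connectedComponentsWithStats(m)
    for name,p in S[n].items():
        i=min((i for i in range(1,k) if st[i,4]>40),key=lambda i:np.hypot(*(c[i]-p)))
        print(n,name,c[i].round(1),st[i],"z46",ray(f,c[i],46).round(1),"z42",ray(f,c[i],42).round(1))
t=cv2.resize(F["top"]["color"][130:260,165:430],None,fx=3,fy=3,interpolation=cv2.INTER_CUBIC)
cv2.imwrite("pics/crop.png",t)
E
```

```text
top heads [335.4 210.9] [328 203  16  17 212] z46 [460.3 -99.   46. ] z42 [460.9 -99.2  42. ]
top beads [406.6 184. ] [399 176  16  17 204] z46 [ 508.6 -282.4   46. ] z42 [ 509.5 -283.4   42. ]
top blades [263.3 212.5] [255 205  17  16 214] z46 [475.   76.9  46. ] z42 [475.7  77.4  42. ]
top discs [193.6 210. ] [186 202  16  17 213] z46 [499.3 246.3  46. ] z42 [500.1 247.5  42. ]
scene heads [298.6 219.8] [291 213  16  15 166] z46 [ 466.6 -105.2   46. ] z42 [ 464.3 -101.7   42. ]
scene beads [272.4 275.6] [264 268  18  17 219] z46 [ 513.1 -286.9   46. ] z42 [ 511.  -284.2   42. ]
scene blades [338.1 183.6] [332 178  14  13 141] z46 [481.8  68.6  46. ] z42 [479.6  72.9  42. ]
scene discs [373.9 155.1] [368 150  13  12 130] z46 [506.9 234.2  46. ] z42 [504.8 239.3  42. ]
```

View pics/crop.png

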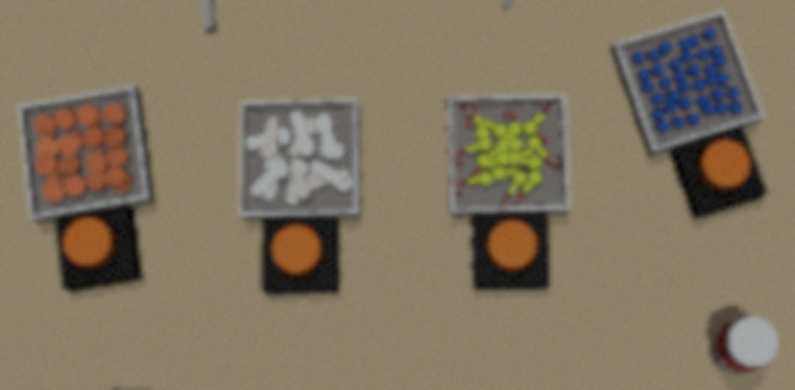

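The crop confirms red-hooked heads at (509,155) with key (512,243), beads with key (726,162), blades with key (296,248), and discs with key (88,242). Keys are at about heads (461,-100), beads (510,-283) and blades (477,75). I'll shut the fingers and move over towards the heads key.

Emit:
send_rows(targets=[-0.01,-0.013,0.003,0,0,0,-1,-0.03,-0.039,0.008,0,0,0,-1,-0.05,-0.064,0.014,0,0,0,-1,-0.075,-0.096,0.021,0,0,0,-1,-0.1,-0.129,0.028,0,0,0,-1,-0.125,-0.161,0.035,0,0,0,-1,-0.15,-0.193,0.042,0,0,0,-1,-0.175,-0.225,0.049,0,0,0,-1,-0.2,-0.257,0.055,0,0,0,-1,-0.22,-0.283,0.061,0,0,0,-1,-0.23,-0.296,0.064,0,0,0,-1,-0.235,-0.303,0.065,0,0,0,-1])

```text
clock: 1.2
eef_pos: [308.2, 250.7, 165.8]
tcp_rot: [-3.141, -0.0, 2.887]
contact_force: [-1.4, 0.3, 0.0]
opening: 0.0
grasp_force: 0.0
```

Emit:
send_rows(targets=[-0.01,-0.013,0.003,0,0,0,-1,-0.03,-0.039,0.01,0,0,0,-1,-0.05,-0.064,0.016,0,0,0,-1,-0.075,-0.096,0.024,0,0,0,-1,-0.1,-0.129,0.032,0,0,0,-1,-0.125,-0.161,0.04,0,0,0,-1,-0.15,-0.193,0.048,0,0,0,-1,-0.175,-0.225,0.056,0,0,0,-1,-0.2,-0.257,0.064,0,0,0,-1,-0.22,-0.283,0.071,0,0,0,-1,-0.232,-0.298,0.075,0,0,0,-1,-0.236,-0.303,0.076,0,0,0,-1])

```text
clock: 2.2
eef_pos: [462.5, -101.5, 89.8]
tcp_rot: [-3.141, 0.001, 2.887]
contact_force: [-0.4, 0.1, -0.4]
opening: 0.0
grasp_force: 0.0
```

Emit:
send_rows(targets=[0,0,0.005,0,0,0,-1,0,0,0.01,0,0,0,-1,0,0,0.015,0,0,0,-1,0,0,0.02,0,0,0,-1,0,0,0.025,0,0,0,-1,0,0,0.03,0,0,0,-1,0,0,0.03,0,0,0,-1,0,0,0.03,0,0,0,-1])

```text
clock: 2.87
eef_pos: [460.5, -99.1, 60.0]
tcp_rot: [-3.142, -0.001, 2.889]
contact_force: [0.1, 0.3, -0.2]
opening: 0.001
grasp_force: 0.0
```

```bash
python3 - <<'E'
from h import *
from rig import r,cams
s=r.sense();print(s["clock"],s["eef_pos"],s["contact_force"])
f=cams.grab_frame("scene");print(proj(f,s["eef_pos"]))
g=cams.grab_frame("top");print(proj(g,s["eef_pos"]))
a=cv2.resize(f["color"][130:270,230:380],None,fx=3,fy=3);b=cv2.resize(g["color"][130:270,270:380],None,fx=3,fy=3)
cv2.imwrite("pics/c1.png",np.hstack([a,b]))
E
```

```text
2.8667 [460.53492235 -99.09537457  60.00902677] [ 0.0519021   0.33098109 -0.23098927]
[297.74748289 213.29572904]
[335.7102925  209.76524453]
```

View pics/c1.png

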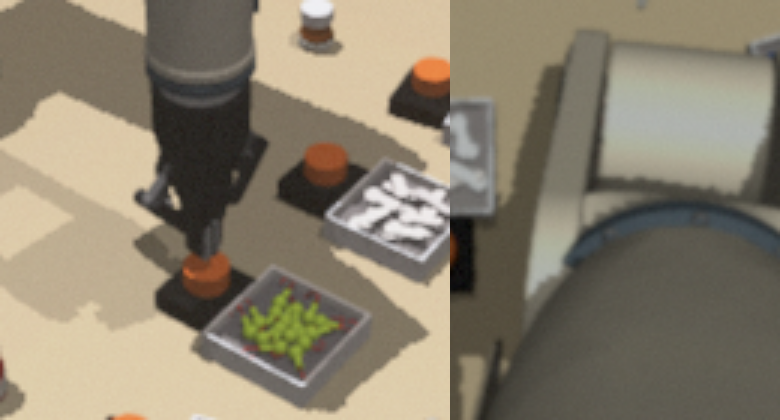

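The closed tips, at crop (207,252), stand right above the heads key (206,270). I'll lower gently to about z 33 and read the force.

Emit:
send_rows(targets=[0,0,0.004,0,0,0,-1,0,0,0.008,0,0,0,-1,0,0,0.011,0,0,0,-1,0,0,0.013,0,0,0,-1,0,0,0.015,0,0,0,-1,0,0,0.017,0,0,0,-1,0,0,0.019,0,0,0,-1,0,0,0.021,0,0,0,-1,0,0,0.023,0,0,0,-1,0,0,0.025,0,0,0,-1,0,0,0.027,0,0,0,-1,0,0,0.027,0,0,0,-1])

```text
clock: 3.97
eef_pos: [460.7, -99.4, 33.0]
tcp_rot: [-3.142, -0.0, 2.889]
contact_force: [-1.9, 0.3, 4.4]
opening: 0.001
grasp_force: 2.2
```

Emit:
send_rows(targets=[0,0,0.001,0,0,0,-1,0,0,0.002,0,0,0,-1,0,0,0.003,0,0,0,-1,0,0,0.0035,0,0,0,-1,0,0,0.0035,0,0,0,-1,0,0,0.0035,0,0,0,-1])

```text
clock: 4.47
eef_pos: [460.6, -99.4, 30.0]
tcp_rot: [-3.142, -0.0, 2.889]
contact_force: [-3.7, -0.1, 9.1]
opening: 0.0
grasp_force: 4.5
```

9 N means the key is at its stop. I'll lift off straight up.

Emit:
send_rows(targets=[0,0,-0.002,0,0,0,-1,0,0,-0.006,0,0,0,-1,0,0,-0.012,0,0,0,-1,0,0,-0.022,0,0,0,-1,0,0,-0.034,0,0,0,-1,0,0,-0.046,0,0,0,-1,0,0,-0.056,0,0,0,-1,0,0,-0.06,0,0,0,-1,0,0,-0.06,0,0,0,-1])

```text
clock: 5.22
eef_pos: [461.7, -99.6, 91.1]
tcp_rot: [3.141, 0.002, 2.889]
contact_force: [-0.4, 0.6, -0.6]
opening: -0.001
grasp_force: 0.0
```

Emit:
send_rows(targets=[-0.006,-0.01,0,0,0,0,-1,-0.016,-0.028,0,0,0,0,-1,-0.028,-0.05,0,0,0,0,-1,-0.04,-0.071,0,0,0,0,-1,-0.052,-0.092,0,0,0,0,-1,-0.064,-0.113,0,0,0,0,-1,-0.076,-0.135,0,0,0,0,-1,-0.086,-0.152,0,0,0,0,-1,-0.092,-0.163,0.005,0,0,0,-1,-0.093,-0.165,0.012,0,0,0,-1,-0.093,-0.165,0.022,0,0,0,-1,-0.093,-0.165,0.03,0,0,0,-1])

```text
clock: 6.22
eef_pos: [508.4, -281.4, 57.9]
tcp_rot: [3.141, -0.002, 2.889]
contact_force: [-0.2, 0.7, -0.3]
opening: 0.004
grasp_force: 0.0
```

Emit:
send_rows(targets=[0,0,0.0,0,0,0,-1,0,0,0.0,0,0,0,-1])

```text
clock: 6.38
eef_pos: [508.6, -281.1, 58.7]
tcp_rot: [3.141, -0.002, 2.89]
contact_force: [-0.7, -0.1, -0.3]
opening: 0.001
grasp_force: 0.0
```

```bash
python3 - <<'E'
from h import *
from rig import r,cams
s=r.sense();print(s["clock"],s["eef_pos"],s["contact_force"])
f=cams.grab_frame("scene")
a=cv2.resize(f["color"][170:320,220:370],None,fx=4,fy=4,interpolation=cv2.INTER_CUBIC)
cv2.imwrite("pics/c2.png",a)
E
```

```text
6.3833 [ 508.64959543 -281.05433583   58.70599449] [-0.66596999 -0.1465156  -0.26331278]
```

View pics/c2.png

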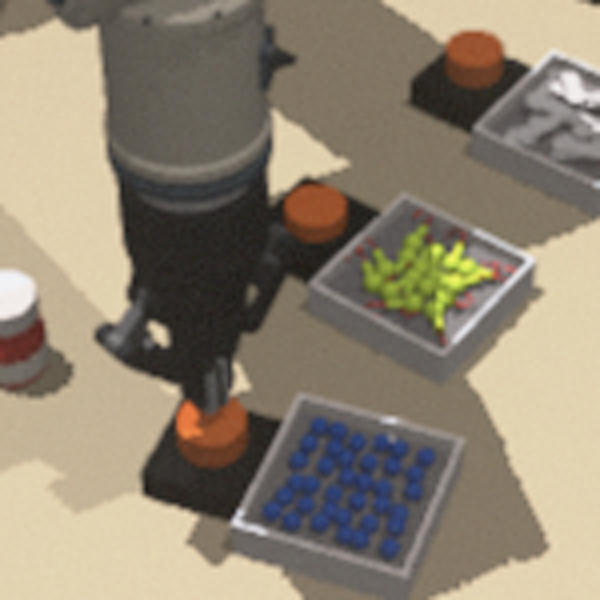

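The heads key at crop (315,212) now sits low, and the tips at (212,405) are above the beads key (212,425). Pressing.

Emit:
send_rows(targets=[0,0,0.004,0,0,0,-1,0,0,0.007,0,0,0,-1,0,0,0.01,0,0,0,-1,0,0,0.012,0,0,0,-1,0,0,0.014,0,0,0,-1,0,0,0.016,0,0,0,-1,0,0,0.018,0,0,0,-1,0,0,0.02,0,0,0,-1,0,0,0.022,0,0,0,-1,0,0,0.024,0,0,0,-1,0,0,0.026,0,0,0,-1,0,0,0.026,0,0,0,-1])

```text
clock: 7.43
eef_pos: [509.5, -282.4, 33.5]
tcp_rot: [3.142, -0.0, 2.889]
contact_force: [-0.2, 1.4, 4.2]
opening: -0.0
grasp_force: 1.9
```

Emit:
send_rows(targets=[0,0,0.001,0,0,0,-1,0,0,0.002,0,0,0,-1,0,0,0.002,0,0,0,-1,0,0,0.002,0,0,0,-1])

```text
clock: 7.77
eef_pos: [509.6, -282.4, 32.0]
tcp_rot: [-3.142, -0.0, 2.889]
contact_force: [-1.6, 1.8, 5.4]
opening: -0.0
grasp_force: 3.0
```

Emit:
send_rows(targets=[0,0,0.001,0,0,0,-1,0,0,0.002,0,0,0,-1,0,0,0.002,0,0,0,-1,0,0,0.002,0,0,0,-1])

```text
clock: 8.1
eef_pos: [509.6, -282.4, 30.2]
tcp_rot: [3.142, 0.0, 2.889]
contact_force: [-1.7, 3.1, 8.8]
opening: 0.001
grasp_force: 4.4
```

At the stop. I'll lift and cross to the blades key.

Emit:
send_rows(targets=[0,0,-0.002,0,0,0,-1,0,0,-0.006,0,0,0,-1,0,0,-0.012,0,0,0,-1,0,0,-0.022,0,0,0,-1,0,0,-0.034,0,0,0,-1,0,0,-0.046,0,0,0,-1,0,0,-0.056,0,0,0,-1,0,0,-0.06,0,0,0,-1,0,0,-0.06,0,0,0,-1])

```text
clock: 8.85
eef_pos: [510.4, -282.9, 91.5]
tcp_rot: [-3.141, 0.003, 2.889]
contact_force: [-0.2, -0.2, -0.3]
opening: -0.001
grasp_force: 0.0
```

Emit:
send_rows(targets=[0.004,0.011,0,0,0,0,-1,0.013,0.036,0,0,0,0,-1,0.025,0.07,0,0,0,0,-1,0.037,0.104,0,0,0,0,-1,0.049,0.137,0,0,0,0,-1,0.061,0.17,0,0,0,0,-1,0.073,0.204,0,0,0,0,-1,0.085,0.238,0,0,0,0,-1,0.097,0.271,0,0,0,0,-1,0.109,0.305,0,0,0,0,-1,0.118,0.33,0,0,0,0,-1,0.121,0.338,0,0,0,0,-1])

```text
clock: 9.85
eef_pos: [475.3, 78.5, 89.2]
tcp_rot: [3.141, -0.002, 2.891]
contact_force: [-1.1, -0.8, 0.2]
opening: -0.001
grasp_force: 0.0
```

Emit:
send_rows(targets=[0,0,0.003,0,0,0,-1,0,0,0.01,0,0,0,-1,0,0,0.018,0,0,0,-1,0,0,0.026,0,0,0,-1,0,0,0.03,0,0,0,-1,0,0,0.03,0,0,0,-1,0,0,0.03,0,0,0,-1])

```text
clock: 10.43
eef_pos: [476.7, 74.4, 59.2]
tcp_rot: [-3.141, -0.001, 2.888]
contact_force: [0.3, -0.2, 1.1]
opening: 0.002
grasp_force: 0.0
```

```bash
python3 - <<'E'
from h import *
from rig import r,cams
s=r.sense();print(s["clock"],s["eef_pos"],s["contact_force"])
f=cams.grab_frame("scene")
a=cv2.resize(f["color"][110:310,240:430],None,fx=3,fy=3,interpolation=cv2.INTER_CUBIC)
cv2.imwrite("pics/c3.png",a)
E
```

```text
10.4333 [476.66794053  74.41250922  59.23550797] [ 0.27716175 -0.24305166  1.08146415]
```

View pics/c3.png

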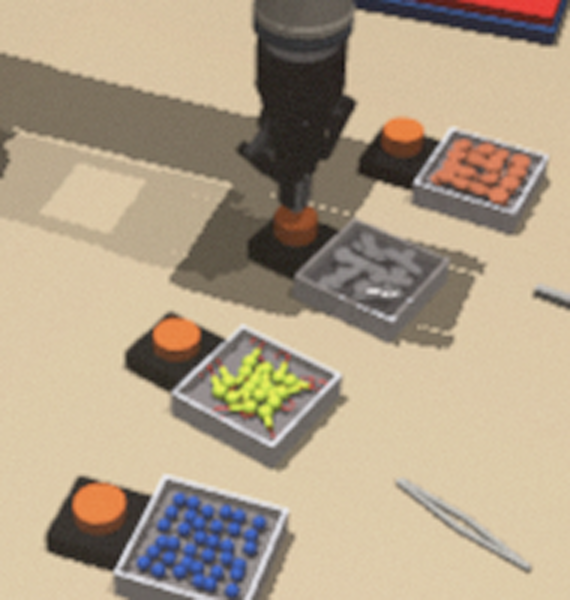

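The heads (177,338) and beads (99,506) keys are down, the discs key (403,137) is up, and the tips at (296,207) are over the blades key (296,222). Pressing.

Emit:
send_rows(targets=[0,0,0.004,0,0,0,-1,0,0,0.007,0,0,0,-1,0,0,0.01,0,0,0,-1,0,0,0.012,0,0,0,-1,0,0,0.014,0,0,0,-1,0,0,0.016,0,0,0,-1,0,0,0.018,0,0,0,-1,0,0,0.02,0,0,0,-1,0,0,0.022,0,0,0,-1,0,0,0.024,0,0,0,-1,0,0,0.026,0,0,0,-1,0,0,0.026,0,0,0,-1])

```text
clock: 11.48
eef_pos: [476.9, 75.1, 33.5]
tcp_rot: [-3.142, -0.0, 2.889]
contact_force: [-1.3, 0.1, 3.5]
opening: -0.001
grasp_force: 1.9
```

Emit:
send_rows(targets=[0,0,0.001,0,0,0,-1,0,0,0.002,0,0,0,-1,0,0,0.003,0,0,0,-1,0,0,0.003,0,0,0,-1,0,0,0.003,0,0,0,-1])

```text
clock: 11.9
eef_pos: [476.9, 75.1, 30.9]
tcp_rot: [-3.142, -0.0, 2.889]
contact_force: [-2.3, -0.7, 8.2]
opening: -0.003
grasp_force: 3.8
```

At the stop with 8 N. I'll lift clear and check.

Emit:
send_rows(targets=[0,0,-0.002,0,0,0,-1,0,0,-0.006,0,0,0,-1,0,0,-0.012,0,0,0,-1,0,0,-0.024,0,0,0,-1,0,0,-0.04,0,0,0,-1,0,0,-0.06,0,0,0,-1,0,0,-0.08,0,0,0,-1,0,0,-0.1,0,0,0,-1,0,0,-0.115,0,0,0,-1,0,0,-0.12,0,0,0,-1,0,0,-0.12,0,0,0,-1,0,0,-0.12,0,0,0,-1])

```text
clock: 12.9
eef_pos: [476.8, 75.0, 150.5]
tcp_rot: [-3.142, 0.0, 2.889]
contact_force: [-0.9, 0.4, 0.1]
opening: 0.002
grasp_force: 0.0
```

```bash
python3 - <<'E'
from h import *
from rig import r,cams
s=r.sense();print(s["clock"],s["eef_pos"],s["contact_force"])
f=cams.grab_frame("scene")
a=cv2.resize(f["color"][110:310,190:430],None,fx=3,fy=3,interpolation=cv2.INTER_CUBIC)
cv2.imwrite("pics/c4.png",a)
E
```

```text
12.9 [476.75530752  75.04187415 150.4705987 ] [-0.88010383  0.42824791  0.0651955 ]
```

View pics/c4.png

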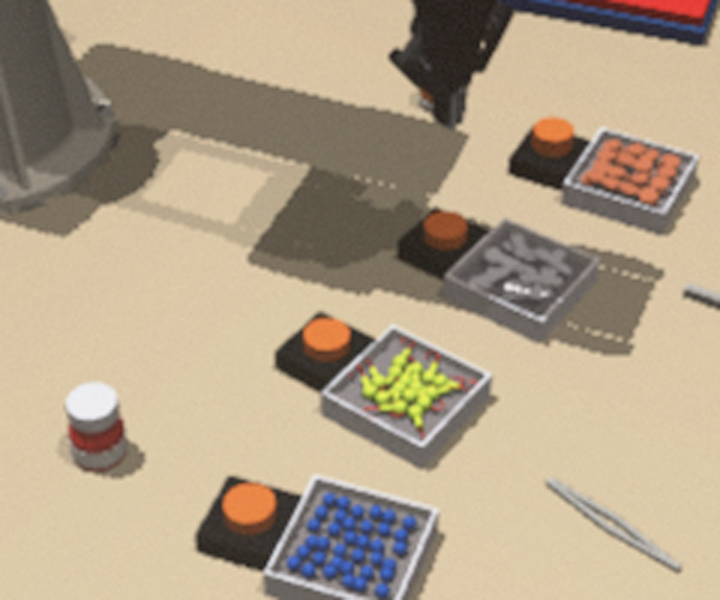

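Keys heads (327,337), beads (250,507) and blades (446,230) are all low. The discs key (553,137) is up, nothing has shifted, and the arm is clear.

```bash
python3 -c "
from rig import r
print(r.sign_off())"
```

```text
the job is handed in; nothing more can be done
None
```

The heads, beads and blades keys were pressed to their stops in that order, the discs key is still up, the trays, jar and tweezers in the final picture stand where they did, and the job is handed in at about 13 s.

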